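# Load the plinth die and shut it

### The arm

A 6-joint arm with a two-finger parallel gripper is mounted at the origin on a cart in front of the work surface, level with it; the furniture and walls round the work are solid. World frame = base frame: x ahead of the robot, y to its left, z up, the work surface at z = 0. Lengths are in m, angles in rad, forces in N, time in s.
With the tool pointing down it reaches from about 0.3 to 0.85 m from the base axis. Payload 5.4 kg.
Tool frame: the origin (TCP) lies at the very end of the fingers, on their centre line; the grasp point (between the pads) lies 19 mm behind it; z points along the fingers, y is the line along which they close (so a half turn about z gives the same grasp; the last joint's range is limited). The gripper opens to 85 mm and grips with 20 to 120 N. Pads are 22 mm wide; open, the fingers measure 114 mm over their backs; the gripper's body (76 mm by 85 mm) begins 54 mm behind the grasp point. The pads swing forward as they close: fully open they stand 13 mm farther back than shut.
Start: joints at [0.891, 0.158, 1.597, -0, 1.386, -0.21], TCP at [0.26, 0.513, 0.231] pointing down, gripper open.
Joint ranges: [-2.91, 2.91], [-0.94, 2.29], [0.18, 2.7], [-1.29, 4.43], [0.17, 2.64], [-3, 3]. Speed limits (rad/s): [2.57, 2.57, 3.14, 3.14, 3.14, 3.14].

### API

Orientations are given as a unit quaternion [w, x, y, z].
In Python, from bench import r gives the robot as it stands. Calls block until the motion is done:
- r.move_to(position, orientation): joint-space move of the TCP to a pose.
- r.move_straight(position, velocity=0.15, rotation=None): straight line of the TCP; rotation=None keeps the orientation; velocity is the mean speed in m/s.
- r.move_joints(angles): joint-space move.
- r.set_gripper(opening, force=None): opening from 0.0 (shut) to 1.0 (fully open); force is the grip in N (None keeps the last); returns when the fingers have stopped.
- r.hold(seconds).
- r.ik(position, orientation): joint angles nearest the present ones, or None.
- r.get_state(): the state.
- r.snapshot(name): name is "side" or "top" or "wrist"; returns (picture, depth): 384x512x3 uint8, blue, green, red; 384x512 float32, m along the optical axis (not along the pixel's ray), 0 where there is no reading.
- r.camera_params(name): a dict with "fx", "fy", "cx", "cy" (pixels), "D" ([k1, k2, p1, p2, k3] as OpenCV has them; the pictures are not rectified), "rvec" (rotation vector, rad) and "tvec" (3), from world to camera coordinates, as OpenCV has them. Camera axes: x right, y down, z forward; pixel columns grow to the right and rows downward; lengths in m; the calibration is good to about 2 mm. A picture is of the moment at which its call begins: read the wrist's pose just before it. camera_params takes no time and is no camera call; for the wrist camera it gives the pose at the moment of the call.
A pose or a line that the arm cannot do raises r.IKError and nothing moves.
- r.finish_job(): hands the job in; it is judged then, once.
The state is a dict: "t": time; "q": joint angles; "joint_velocities": joint speeds; "tau": joint torques, N m; "ee_pos": TCP position; "tcp_rot": TCP orientation; "contact_force": force on the tool from outside, world axes, zero at the start; "moment": the same for the moment, N m; "finger_gap": opening from 0.0 (shut) to 1.0 (fully open); "gripper_force": force on a finger pad.
Only numpy, scipy, OpenCV 4.12 (cv2) and the standard library are available. Lean on these libraries where they do the work, as an engineer would, in place of code of your own. Each camera call takes 0.05 s, during which the arm holds its last target. There are 200 camera calls.

### The job

Load the small hinged die that presses patterns into figure plinths: take the two wooden blanks that lie in front of it, lay the round one in the round cavity and the square one in the square cavity, each flat and fully home, then swing the die's lid all the way down over them and let go. Leave the other things on the desk where they are.

Things in the scene. Friction and masses are not known exactly. Their poses are not given: they have to be found in the camera images.
- forming_die: Steel die block fixed to the table, 170 (x) by 120 (y) by 18 mm high; origin at the centre of its underside, z up, yaw within 0.3 rad. Two blind cavities, 6 mm deep, in its top. A hinge rail 12 mm wide along its +y edge rises to 27.5 mm and carries the lid. Two rubber rests (10 mm across, as high) stand at x = +-77, y = -51 mm.
- round_cavity (a point): Centre of the floor of the round cavity (47 mm diameter, straight walls; the block's top is 6 mm above this point); axes as the die's. At x = -42, y = -12, z = 12 mm in the die's frame.
- square_cavity (a point): Centre of the floor of the square cavity (41 by 41 mm, sides along the die's x and y; the block's top is 6 mm above this point); axes as the die's. At x = +42, y = -12, z = 12 mm in the die's frame.
- round_blank: Round wooden disc, 44 mm diameter, 14 mm thick, about 30 g, lower edge chamfered. Lies flat on the table near its front edge, in front of the die. Origin at the centre of its underside, z up. Seated, it stands 8 mm proud of the block.
- square_blank: Square wooden blank, 38 by 38 mm, 14 mm thick, about 30 g, same wood as the disc, lower edge chamfered. Lies flat on the table beside it; sides along its x and y. Origin at the centre of its underside, z up. Seated, it stands 8 mm proud of the block.
- die_lid (a joint): Hinge of the aluminium lid, rad: 0 closed (level, 1.5 mm above seated blanks), pi/2 upright; starts at 1.5 to 1.7. Stiff: it stays where left and needs 2 to 4 N at the tab. Plate 8 mm thick, 164 mm along the die's x, reaching 112 mm from the axis; a middle tab 50 mm wide reaches 134 mm. Two low ribs on the outer face at x = +-68 mm. Closes towards the die's -y; open, its outer face looks to +y.
- lid_hinge (a point): Middle of the lid's hinge axis, which is parallel to the die's x: at x = 0, y = +56, z = 31.5 mm in the die's frame. The axis lies in the mid-thickness of the lid.
- lid_tab (a point): Middle of the lid's tab, at mid-thickness, 122 mm from the hinge axis; about 153 mm above the table when the lid is upright.
- the_arm_lamp: Fixed obstacle, desk lamp. World, m: base x 0.48 to 0.64, y -0.05 to 0.08, 0.03 high; lower arm slants from (0.57, 0.05, 0.03) to (0.57, -0.11, 0.31); upper arm level, x 0.54 to 0.63, y -0.09 to -0.41, z 0.31 to 0.35: draw back to the robot when swinging past. (Also fixed: a floor lamp's upright pole, 50 mm thick, at x 0.30, y 0.105, up to z 0.30.)
- masking_tape: Bystander: roll of masking tape lying flat, 96 mm across, 24 mm high; origin at the centre of its underside.
- tweezers: Bystander: steel tweezers lying flat, 122 mm long along their own y, 18 wide, 8 mm high; origin at the centre of the underside.
- cork_figure1: Bystander: small painted figure on a wine cork, 26 mm across, 93 mm high, standing; origin at the centre of its underside.
- paint_pot9: Bystander: small round paint pot, 41 mm across, 52 mm high, standing; origin at the centre of its underside.
Things that resemble listed ones, but are neither listed nor needed, are in the scene too. Leave any turquoise look-alike of the square_blank alone.

How it is judged:
On the way, in this order (a step that is already met when the one before it is completed fails the run):
1. both blanks lie flat and fully home in their own cavities (horizontal distance between round_blank and round_cavity below 0.004 m and z of round_blank in the frame of round_cavity between -0.003 and 0.0025 m and angle between each of round_blank, square_blank's own z axis and vertical below 0.06 rad and horizontal distance between square_blank and square_cavity below 0.004 m and z of square_blank in the frame of square_cavity between -0.003 and 0.0025 m), for 0.2 s.
2. the lid is shut over them (all of step 1 and value of joint die_lid below 0.04 rad), for 0.2 s.
At the end, for the whole second after the job is handed in: The round blank rests in the round cavity and the square blank in the square cavity: each within 4 mm of the cavity's centre, its underside within 2.5 mm of the cavity floor, tilted less than 0.06 rad, at rest; and the lid is shut to within 0.04 rad (all of step 2 and linear speed of each of round_blank, square_blank below 0.02 m/s); the robot touches nothing.
It fails at once if a bystander (tape roll, tweezers, figure, paint pot) is shifted by more than 30 mm or knocked over (distance of any of masking_tape, tweezers, cork_figure1, paint_pot9 from where it was at the start of the episode above 0.03 m or angle between any of masking_tape, tweezers, cork_figure1, paint_pot9's own z axis and vertical above 0.6 rad).
It also fails if it takes over 69 s, if anything falls off the work surface, if the arm or the gripper's body presses on something with over 40 N, if the wrist force passes 120 N, or if a joint passes its speed limit or range.

## Working session

There is one attempt and no reset: what is moved stays moved. The work goes in short steps, each a Python script; the robot and the scene stay as the last script left them, time stands still between calls to the robot, and variables do not carry over. Pictures are saved under pics/ and viewed, at most 10 in all, crops included, and the job is handed in when it is done.

```bash
ls; mkdir -p pics; cat > h.py <<'E'
import numpy as np, cv2
from bench import r
def cam(n):
    p=r.camera_params(n); K=np.array([[p['fx'],0,p['cx']],[0,p['fy'],p['cy']],[0,0,1.]])
    return K,np.array(p['D'],float),cv2.Rodrigues(np.array(p['rvec'],float))[0],np.array(p['tvec'],float).ravel()
def cloud(c,depth):
    K,D,R,t=c
    v,u=np.mgrid[:384,:512]
    uv=np.stack([u,v],-1).reshape(-1,1,2).astype(float)
    n=cv2.undistortPoints(uv,K,D).reshape(384,512,2)
    P=np.dstack([n,np.ones((384,512))])*depth[...,None]
    return (P-t)@R
def ray_z(c,uv,z):
    K,D,R,t=c
    n=cv2.undistortPoints(np.array(uv,float).reshape(-1,1,2),K,D).reshape(-1,2)
    d=np.c_[n,np.ones(len(n))]@R; o=-R.T@t
    return o+d*((z-o[2])/d[:,2])[:,None]
E
python3 - <<'E'
from h import *
for n in("top","side"):
    c=cam(n); im,d=r.snapshot(n); np.savez(f"pics/{n}.npz",im=im,d=d,X=cloud(c,d))
    cv2.imwrite(f"pics/{n}.png",cv2.resize(im,(768,576),interpolation=cv2.INTER_CUBIC))
    print(n,-c[2].T@c[3],c[0][0,0],c[1])
s=r.get_state();print(s['t'],s['tcp_rot'],s['contact_force'])
E
```

```text
pics
top [0.44889266 0.16037425 1.11882965] 428.43766307393537 [-0.11524453  0.          0.          0.          0.        ]
side [1.0369337  0.53730994 0.94469173] 393.971080068002 [-0.00038082  0.          0.          0.          0.        ]
0.1 [-3.80101101e-04  2.32713884e-01  9.72544859e-01 -7.74809944e-04] [-0.93848747 -0.14826898  0.23813645]
```

View pics/top.png

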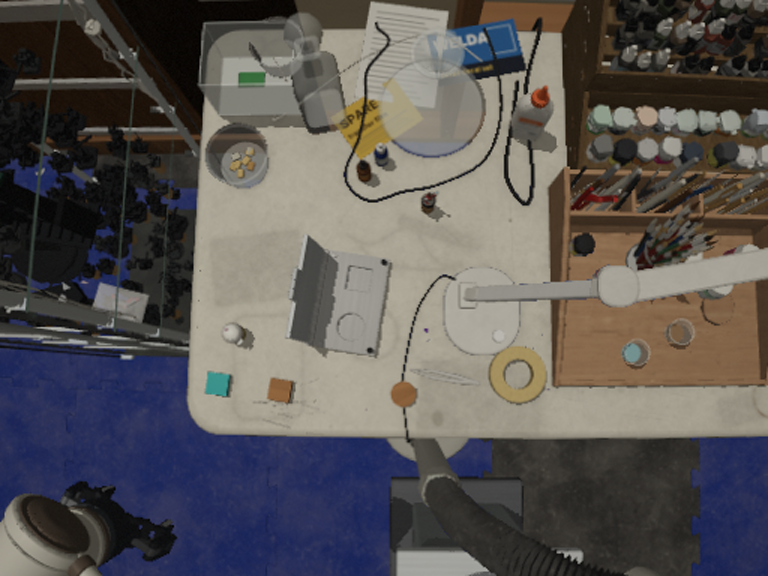

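View pics/side.png

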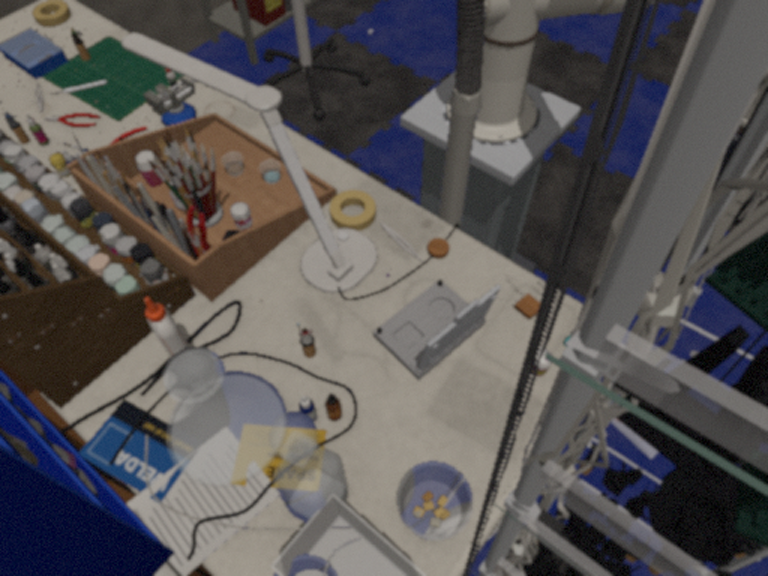

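The top view (768x576 scale) shows:
- **Die:** centre near (345,300), with the upright lid on its left (+y).
- **Cavities:** round at (352,326), square at (357,284).
- **Blanks:** round at (403,393), square at (281,390).
- **Look-alike:** turquoise, at (217,384).
- **Floor-lamp pole:** close to the round blank, around (430,450).

The side view shows the same layout: round blank at (437,247), square at (527,305).

```bash
python3 - <<'E'
from h import *
f=2/3
c=cam("top"); z=np.load("pics/top.npz"); X=z['X']; im=z['im']
cs=cam("side"); zs=np.load("pics/side.npz")
for n,uv,us in (("round",(403,393),(437,247)),("square",(281,390),(527,305))):
    a=ray_z(c,[np.array(uv)*f],.014)[0]; i=np.int32(np.array(uv)*f); j=np.int32(np.array(us)*f)
    print(n,a,"depth top",X[i[1],i[0]],"side ray",ray_z(cs,[np.array(us)*f],.014)[0],"depth",zs['X'][j[1],j[0]])
for n,uv,zz in (("roundcav",(352,326),.012),("sqcav",(357,284),.012),("restA",(384,262),.028),("restB",(371,350),.028)):
    i=np.int32(np.array(uv)*f); print(n,ray_z(c,[np.array(uv)*f],zz)[0],X[i[1],i[0]])
# colour segmentation of blanks
hsv=cv2.cvtColor(im,cv2.COLOR_BGR2HSV)
for n,(u,v) in (("round",(269,262)),("square",(187,260))):
    w=np.zeros(hsv.shape[:2],np.uint8); w[v-14:v+15,u-14:u+15]=1
    m=((hsv[...,0]<20)&(hsv[...,1]>110)&(w>0)).astype(np.uint8)
    k=cv2.findContours(m,0,1)[0]; k=max(k,key=cv2.contourArea)
    P=ray_z(c,k.reshape(-1,2),.014)[:,:2]
    print(n,m.sum(),cv2.minAreaRect(P.astype(np.float32)*1000))
# heights around
for n,x,y in(("floorlamp",.3,.105),):
    m=(abs(X[...,0]-x)<.06)&(abs(X[...,1]-y)<.06); print(np.percentile(X[m][:,2],[5,50,95,99]))
big=cv2.resize(im[150:300,120:300],(720,600),interpolation=cv2.INTER_CUBIC)
cv2.imwrite("pics/crop.png",big)
E
```

```text
round [0.41710023 0.15144161 0.014     ] depth top [0.41710522 0.15315045 0.01484391] side ray [0.41799595 0.15254488 0.014     ] depth [0.41880706 0.15164322 0.01729971]
square [0.4191185  0.36038769 0.014     ] depth top [0.41900127 0.36193687 0.01023107] side ray [0.42162322 0.36326587 0.014     ] depth [0.42232866 0.36226509 0.01559962]
roundcav [0.53069668 0.24060886 0.012     ] [0.53173459 0.2425463  0.0094165 ]
sqcav [0.60401708 0.23330299 0.012     ] [0.60504152 0.23338749 0.01096742]
restA [0.64050972 0.18642545 0.028     ] [0.64267543 0.18650504 0.02564383]
restB [0.48914372 0.20646774 0.028     ] [0.4900472  0.20740568 0.02619641]
round 206 ((415.8492431640625, 151.848388671875), (38.090187072753906, 38.34463882446289), 0.6477568745613098)
square 207 ((419.404296875, 363.04681396484375), (38.16810607910156, 36.09889602661133), 80.1859130859375)
[-0.05852253  0.45219288  0.54814342  0.55623382]
```

View pics/crop.png

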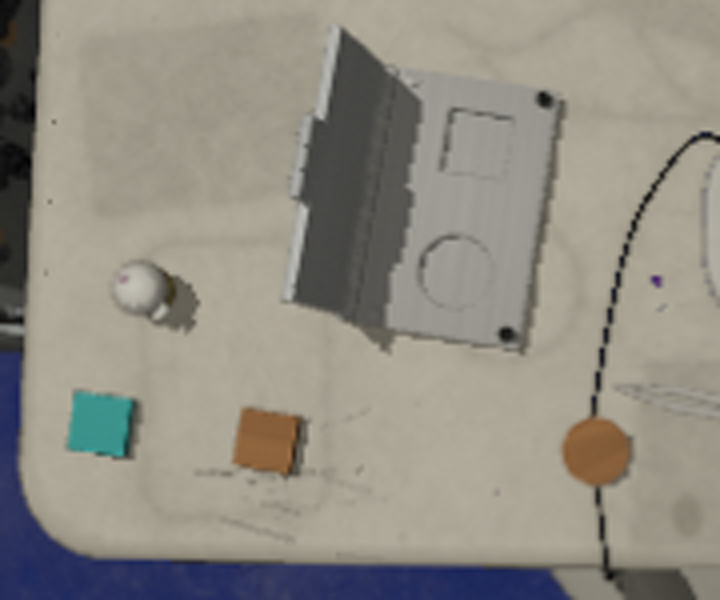

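```bash
cat >> h.py <<'E'
from scipy.spatial.transform import Rotation as Ro
def quat(yaw):  # tool down, closing axis (tool y) at angle `yaw` from world +x
    y=np.array([np.cos(yaw),np.sin(yaw),0]); zt=np.array([0,0,-1.]); x=np.cross(y,zt)
    q=Ro.from_matrix(np.c_[x,y,zt]).as_quat(); return [q[3],q[0],q[1],q[2]]
E
python3 - <<'E'
from h import *
c=cam("wrist"); s=r.get_state(); T=Ro.from_quat(np.roll(s['tcp_rot'],-1)).as_matrix()
print("cam in tool",T.T@((-c[2].T@c[3])-s['ee_pos']),"\noptical axis tool",T.T@c[2].T@[0,0,1],"\nimg up(tool)",T.T@c[2].T@[0,-1,0],c[0][0])
rows=[];A=[];B=[]
for x in(.4,.5,.6):
  for y in(.15,.3,.4):
    for z in(.01,.1,.2):
      q=r.ik([x,y,z],quat(1.2))
      if q is None: continue
      q=np.array(q); 
      if abs(q[3])>.02: print("q4",q);continue
      az=q[0]; rad=x*np.cos(az)+y*np.sin(az); lat=-x*np.sin(az)+y*np.cos(az)
      A+= [[np.sin(q[1]),np.sin(q[1]+q[2]),np.cos(q[1]+q[2]),1,0],[np.cos(q[1]),np.cos(q[1]+q[2]),-np.sin(q[1]+q[2]),0,1]];B+=[rad,z];rows.append(lat)
if A: print(np.linalg.lstsq(np.array(A),np.array(B),rcond=None)[:2],rows[:4])
for n,p in(("round",(.417,.152)),("square",(.4195,.3625)),("rc",(.531,.241)),("sc",(.604,.233))):
  for z in(.003,.15,.25):
    for yaw in(-.13,.35,np.pi-.13,-.13-np.pi/2):
      q=r.ik([*p,z],quat(yaw)); print(n,z,round(yaw,2),None if q is None else np.round(q,2))
E
```

```text
cam in tool [ 0.07965969 -0.00108036 -0.14309277] 
optical axis tool [-3.11209296e-01  8.78837837e-04  9.50340992e-01] 
img up(tool) [9.50341372e-01 5.26430301e-04 3.11208934e-01] [269.63008188   0.         256.06986821]
(array([ 3.85700000e-01,  5.19100000e-01,  4.78000000e-02,  2.91836578e-16,
       -7.30000000e-03]), array([1.97514877e-30])) [np.float64(0.11990000000000015), np.float64(0.11990000000000015), np.float64(0.11990000000000015), np.float64(0.11990000000000017)]
round 0.003 -0.13 [ 0.08  0.16  2.11 -0.    0.87  0.21]
round 0.003 0.35 [ 0.08  0.16  2.11 -0.    0.87 -0.27]
round 0.003 3.01 [ 0.08  0.16  2.11 -0.    0.87 -2.94]
round 0.003 -1.7 [ 0.08  0.16  2.11 -0.    0.87  1.78]
round 0.15 -0.13 [ 0.08 -0.11  2.04 -0.    1.21  0.21]
round 0.15 0.35 [ 0.08 -0.11  2.04 -0.    1.21 -0.27]
round 0.15 3.01 [ 0.08 -0.11  2.04 -0.    1.21 -2.94]
round 0.15 -1.7 [ 0.08 -0.11  2.04 -0.    1.21  1.78]
round 0.25 -0.13 [ 0.08 -0.21  1.92 -0.    1.43  0.21]
round 0.25 0.35 [ 0.08 -0.21  1.92 -0.    1.43 -0.27]
round 0.25 3.01 [ 0.08 -0.21  1.92 -0.    1.43 -2.94]
round 0.25 -1.7 [ 
[... 1240 characters left out ...]
 0.17  1.55 -0.    1.42 -2.79]
rc 0.25 -1.7 [ 0.22  0.17  1.55 -0.    1.42  1.92]
sc 0.003 -0.13 [ 0.18  0.6   1.52 -0.    1.03  0.31]
sc 0.003 0.35 [ 0.18  0.6   1.52 -0.    1.03 -0.17]
sc 0.003 3.01 [ 0.18  0.6   1.52 -0.    1.03 -2.83]
sc 0.003 -1.7 [ 0.18  0.6   1.52 -0.    1.03  1.88]
sc 0.15 -0.13 [ 0.18  0.41  1.46 -0.    1.28  0.31]
sc 0.15 0.35 [ 0.18  0.41  1.46 -0.    1.28 -0.17]
sc 0.15 3.01 [ 0.18  0.41  1.46 -0.    1.28 -2.83]
sc 0.15 -1.7 [ 0.18  0.41  1.46 -0.    1.28  1.88]
sc 0.25 -0.13 [ 0.18  0.33  1.35 -0.    1.46  0.31]
sc 0.25 0.35 [ 0.18  0.33  1.35 -0.    1.46 -0.17]
sc 0.25 3.01 [ 0.18  0.33  1.35 -0.    1.46 -2.83]
sc 0.25 -1.7 [ 0.18  0.33  1.35 -0.    1.46  1.88]
```

```bash
python3 - <<'E'
from h import *
Y=-.13-np.pi/2
r.set_gripper(.6,40)
for n,p in(("sq",(.40,.362,.15)),("die",(.51,.235,.19)),("die2",(.53,.20,.19)),("rd",(.40,.152,.15))):
    r.move_to(list(p),quat(Y)); c=cam("wrist"); im,d=r.snapshot("wrist")
    np.savez(f"pics/w_{n}.npz",im=im,d=d,K=c[0],D=c[1],R=c[2],t=c[3]); s=r.get_state(); print(n,s['t'],s['ee_pos'],s['contact_force'],s['finger_gap'])
a=[np.load(f"pics/w_{n}.npz")['im'] for n in("sq","rd")]
cv2.imwrite("pics/w_die.png",cv2.resize(np.load("pics/w_die.npz")['im'],(800,600),interpolation=cv2.INTER_CUBIC))
cv2.imwrite("pics/w_bl.png",cv2.resize(np.hstack(a),(800,300),interpolation=cv2.INTER_AREA))
E
```

```text
sq 2.6583 [0.39995319 0.3622386  0.15015568] [ 0.46415716 -0.47200945 -0.1864551 ] 0.599930990470835
die 3.4333 [0.5086322  0.23616058 0.18920137] [ 0.20165967  0.31271222 -0.81761794] 0.5986268271512802
die2 3.7667 [0.52900984 0.20106079 0.18940791] [-0.51542137  0.4257987  -0.16601759] 0.6016680377635555
rd 4.45 [0.4010474  0.15276274 0.15093409] [0.67213516 0.00673821 0.60324398] 0.6012928695357763
```

View pics/w_die.png

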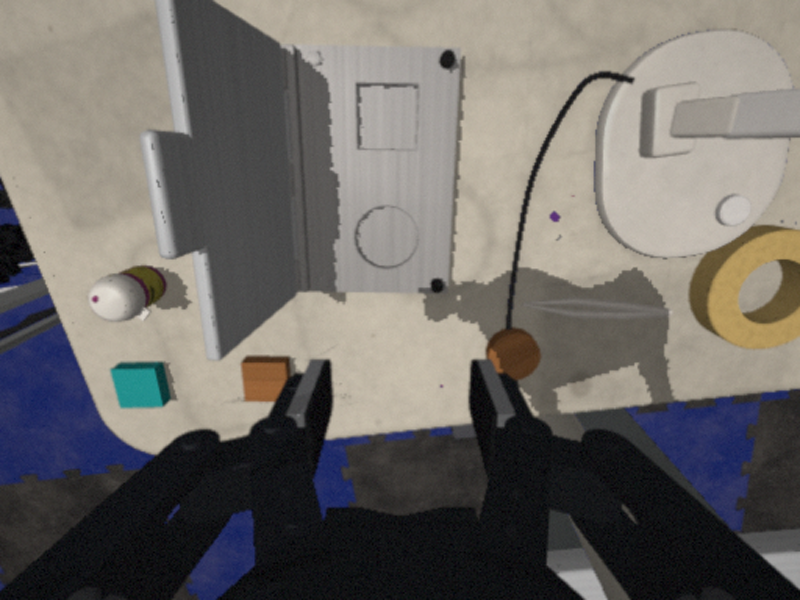

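View pics/w_bl.png

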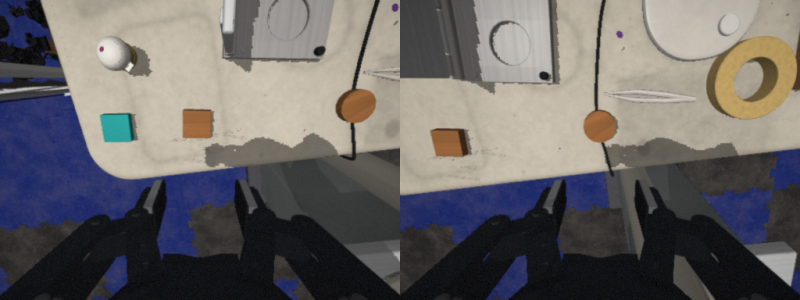

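Over the die (800x600 view), the rests are at (447,60) and (437,285), the square cavity at (388,117) and the round one at (388,237). The blank views show the round blank at (355,106) and (600,125), and the square blank at (197,123) and (449,142). Next I'll measure these numerically and rectify the block's top plane.

```bash
cat > meas.py <<'E'
from h import *
from scipy.optimize import least_squares
def load(n): z=np.load(f"pics/w_{n}.npz"); return (z['K'],z['D'],z['R'],z['t']),z['im']
def proj(c,P): return cv2.projectPoints(np.array(P,float),cv2.Rodrigues(c[2])[0],c[3],c[0],c[1])[0].reshape(-1,2)
def blob(c,im,p,test,w):
    u,v=np.int32(proj(c,[p])[0]); m=test(im); k=np.zeros(m.shape,bool); k[max(v-w,0):v+w,max(u-w,0):u+w]=1
    n,l,s,ce=cv2.connectedComponentsWithStats((m&k).astype(np.uint8)); i=1+s[1:,4].argmax(); return ce[i],s[i,4],l==i
def orange(im):
    h=cv2.cvtColor(im,cv2.COLOR_BGR2HSV); return (h[...,0]<22)&(h[...,1]>110)&(h[...,2]>40)
def dark(im): return im.max(2)<75
def tri(cs,uvs,p0):
    f=lambda p:np.concatenate([proj(c,[p])[0]-u for c,u in zip(cs,uvs)])
    s=least_squares(f,p0); return s.x,abs(s.fun).max()
def prism(xy,yaw,shape):
    a=np.linspace(0,2*np.pi,73)[:-1]
    q=.022*np.c_[np.cos(a),np.sin(a)] if shape=="round" else .019*np.array([[1,1],[-1,1],[-1,-1],[1,-1]])
    q=q@np.array([[np.cos(yaw),np.sin(yaw)],[-np.sin(yaw),np.cos(yaw)]])+xy
    return np.r_[np.c_[q,np.full(len(q),.014)],np.c_[q,np.zeros(len(q))]]
def sil(c,P):
    h=cv2.convexHull(proj(c,P).astype(np.float32)*1); M=cv2.moments(h)
    return np.array([M['m10'],M['m01']])/M['m00'],M['m00'],M
def ang(M): return .5*np.arctan2(2*M['mu11'],M['mu20']-M['mu02'])
def fit(views,p0,shape,w=32):
    B=[blob(c,im,[*p0,.007],orange,w) for c,im in views]
    f=lambda p:np.concatenate([sil(c,prism(p,-.17,shape))[0]-b[0] for (c,_),b in zip(views,B)])
    s=least_squares(f,p0,x_scale=.01,diff_step=1e-4); print(shape,s.x,"res",np.round(s.fun,2),"areas",[(b[1],round(sil(c,prism(s.x,-.17,shape))[1])) for (c,_),b in zip(views,B)],
      "tri",tri([v[0] for v in views],[b[0] for b in B],[*p0,.007])); return s.x,B
E
python3 - <<'E'
from meas import *
S,Rr,D1,D2=map(load,("sq","rd","die","die2"))
fit([S,Rr],[.417,.152],"round")
xy,B=fit([S,Rr],[.4195,.3625],"square")
fit([Rr],[.417,.152],"round"); fit([S],[.4195,.3625],"square")
for (c,im),b in zip((S,Rr),B):
    k=cv2.findContours(b[2].astype(np.uint8),0,1)[0][0].reshape(-1,2)
    for z in(.014,): print("sq yaw",cv2.minAreaRect((ray_z(c,k,z)[:,:2]*1000).astype(np.float32)))
for p in([.6405,.1864,.026],[.489,.2065,.026]):
    b=[blob(c,im,p,dark,12) for c,im in(D1,D2)]; print("rest",[x[:2] for x in b],tri([D1[0],D2[0]],[x[0] for x in b],p),[ray_z(c,[x[0]],.025)[0] for (c,_),x in zip((D1,D2),b)])
# rectified top plane, 0.3 mm/px, world x up, y left
H,W=600,390; x=.66-np.arange(H)*.0003; y=.30-np.arange(W)*.0003
g=np.stack(np.meshgrid(x,y,indexing='ij')+[np.full((H,W),.018)],-1).reshape(-1,3)
o=[]
for c,im in(D1,D2):
    m=proj(c,g).reshape(H,W,2).astype(np.float32); o.append(cv2.remap(im,m[...,0],m[...,1],cv2.INTER_CUBIC))
cv2.imwrite("pics/rect.png",np.hstack(o))
E
```

```text
round [0.41637472 0.15076839] res [-0.29  0.    0.3  -0.08] areas [(np.int32(1696), 1855), (np.int32(1302), 1391)] tri (array([0.41693257, 0.15105561, 0.00919154]), np.float64(0.21584856203315894))
square [0.41997899 0.36382928] res [-0.5  -0.09  0.52 -0.02] areas [(np.int32(1239), 1349), (np.int32(1434), 1586)] tri (array([0.42056775, 0.36327848, 0.0093455 ]), np.float64(0.1672665604833412))
round [0.41633305 0.15110221] res [ 0. -0.] areas [(np.int32(1302), 1391)] tri (array([0.41624149, 0.15112775, 0.00712721]), np.float64(7.993941721906594e-07))
square [0.41981216 0.36332139] res [-0. -0.] areas [(np.int32(1239), 1349)] tri (array([0.4198952 , 0.36338567, 0.00695504]), np.float64(4.913207192203117e-07))
sq yaw ((420.5395812988281, 363.3756103515625), (36.716278076171875, 37.449649810791016), 82.60367584228516)
sq yaw ((421.23419189453125, 359.51641845703125), (45.24826431274414, 38.396156311035156), 82.6076889038086)
rest [(array([286.11363636,  37.78409091]), np.int32(88)), (array([254.39189189,  64.43243243]), np.int32(74))] (array([0.64261323, 0.18672553, 0.0232743 ]), np.float64(0.00617281806654546)) [array([0.64230486, 0.18692994, 0.025     ]), array([0.64243031, 0.18674295, 0.025     ])]
rest [(array([279.50746269, 182.85074627]), np.int32(67)), (array([252.56603774, 201.45283019]), np.int32(53))] (array([0.48918653, 0.2091987 , 0.02056768]), np.float64(0.2225008741951342)) [array([0.49030339, 0.2092554 , 0.025     ]), array([0.49119863, 0.20906577, 0.025     ])]Traceback (most recent call last):
  File "<stdin>", line 13, in <module>
TypeError: can only concatenate tuple (not "list") to tuple
```

```bash
cat > die.py <<'E'
from meas import *
from scipy.optimize import minimize
def lin(a,b,n=60): return np.array(a)+(np.array(b)-a)*np.linspace(0,1,n)[:,None]
a=np.linspace(0,2*np.pi,150)
circ=np.c_[-.042+.0235*np.cos(a),-.012+.0235*np.sin(a)]
k=.042+.0205*np.array([1,-1,-1,1.]);l=-.012+.0205*np.array([1,1,-1,-1.])
sq=np.r_[tuple(lin([k[i],l[i]],[k[(i+1)%4],l[(i+1)%4]]) for i in range(4))]
edge=np.r_[lin([-.07,-.06],[.07,-.06],100),lin([.085,-.055],[.085,.0]),lin([-.085,-.055],[-.085,.0])]
M=np.r_[circ,sq,edge]
def world(p,m,z): co,si=np.cos(p[2]),np.sin(p[2]); return np.c_[m@np.array([[co,si],[-si,co]])+p[:2],np.full(len(m),z)]
def grad(im):
    g=cv2.GaussianBlur(cv2.cvtColor(im,cv2.COLOR_BGR2GRAY),(0,0),1).astype(np.float32)
    G=np.hypot(cv2.Sobel(g,5,1,0),cv2.Sobel(g,5,0,1)); return np.minimum(G,60)
def fitdie(views,p0,M=M):
    Gs=[grad(im) for _,im in views]
    def cost(p):
        s=0
        for (c,_),G in zip(views,Gs):
            uv=proj(c,world(p,M,.018)).astype(np.float32); s-=cv2.remap(G,uv[:,:1],uv[:,1:],1).mean()
        return s
    best=min((minimize(cost,np.add(p0,[i,j,0]),method="Nelder-Mead",options=dict(initial_simplex=np.add(p0,[i,j,0])+np.array([[0,0,0],[.003,0,0],[0,.003,0],[0,0,.02]]),xatol=1e-5,fatol=1e-3)) for i in(-.003,0,.003) for j in(-.003,0,.003)),key=lambda s:s.fun)
    return best.x,best.fun
E
python3 - <<'E'
from die import *
D1,D2=load("die"),load("die2")
p0=[.573,.2485,-.135]
for v in([D1],[D2],[D1,D2]): print(fitdie(v,p0))
print("cavs only",fitdie([D1,D2],p0,np.r_[circ,sq])); p,_=fitdie([D1,D2],p0)
print(world(p,np.array([[-.042,-.012],[.042,-.012],[.077,-.051],[-.077,-.051]]),.018))
H,W=560,390; x=.66-np.arange(H)*.00034; y=.30-np.arange(W)*.00034
X,Yg=np.meshgrid(x,y,indexing='ij'); g=np.stack([X,Yg,np.full((H,W),.018)],-1).reshape(-1,3); o=[]
for c,im in(D1,D2):
    m=proj(c,g).reshape(H,W,2).astype(np.float32); o.append(cv2.remap(im,m[...,0],m[...,1],cv2.INTER_CUBIC))
    for q in world(p,M,.018)[::4]: o[-1][int((.66-q[0])/.00034),int((.30-q[1])/.00034)]=(0,0,255)
cv2.imwrite("pics/rect.png",np.hstack(o))
E
```

```text
(array([ 0.57520929,  0.25001493, -0.15086146]), np.float64(-47.16767120361328))
(array([ 0.57287339,  0.25004166, -0.14800773]), np.float64(-46.86115646362305))
(array([ 0.57538824,  0.24988509, -0.1530802 ]), np.float64(-93.7416763305664))
cavs only (array([ 0.57570241,  0.25028951, -0.15455229]), np.float64(-97.71282958984375))
[[0.53204958 0.2444297  0.018     ]
 [0.61506729 0.23162113 0.018     ]
 [0.64371117 0.18774028 0.018     ]
 [0.49151203 0.21122267 0.018     ]]
```

View pics/rect.png

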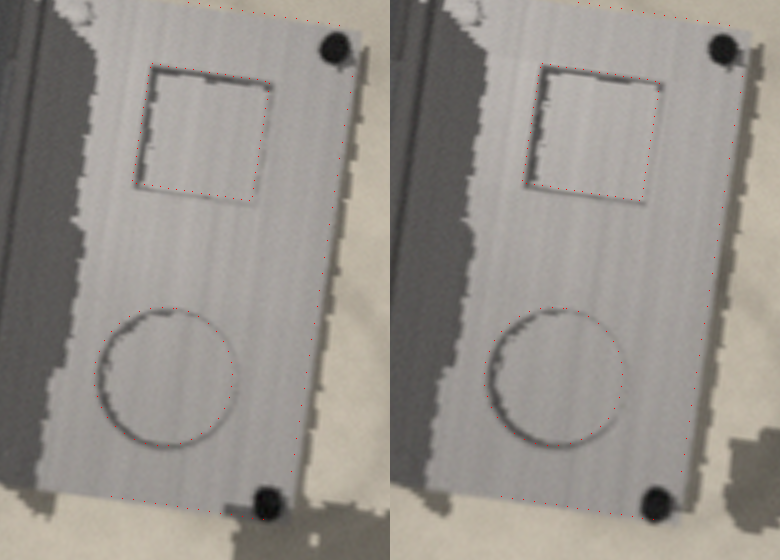

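The overlay sits on both cavity rims and the block edges. That puts the die at yaw -0.153, the round cavity at (0.532, 0.244) and the square at (0.615, 0.232). Picking and placing the square first.

```bash
cat > pp.py <<'E'
from meas import *
st=lambda:r.get_state()
def fz(): r.hold(.03); return np.array(st()['contact_force'])
def pick(xy,yaw,zg=.003,hov=.10):
    r.set_gripper(.64,40); r.move_to([*xy,hov],quat(yaw)); r.move_straight([*xy,.03],.25); r.move_straight([*xy,zg],.06)
    r.set_gripper(0.,40); s=st(); print("grip",s['t'],s['finger_gap'],s['gripper_force'],s['contact_force'])
    r.move_straight([*xy,.24],.25); s=st(); print("lift",s['t'],s['finger_gap'],s['gripper_force'],s['ee_pos'])
def place(xy,yaw,zg=.003):
    r.move_to([*xy,.24],quat(yaw)); r.move_straight([*xy,.05],.25); xy=np.array(xy); r.move_straight([*xy,zg+.0195],.06)
    b=fz(); z=zg+.0195; off=np.zeros(2)
    offs=[np.zeros(2)]+[d*np.array([np.cos(t),np.sin(t)]) for d in(.0012,.0022) for t in np.arange(8)*np.pi/4]
    while z>zg+.0126:
        for o in [off]+offs:
            r.move_straight([*(xy+o),z],.03); r.move_straight([*(xy+o),z-.001],.02); f=fz()-b
            if f[2]<7: off=o; break
            r.move_straight([*(xy+o),z],.03)
        else: print("stuck",z,f); return False
        z-=.001; print("z",round(z-zg,4),"off",off*1e3,"f",np.round(f,1))
    return True
E
python3 - <<'E'
from pp import *
Y=np.pi/2
pick([.4198,.3633],-.129-Y)
E
```

```text
grip 6.8667 0.42841623115761474 40.87964594364166 [ 0.2585853  -0.45064252  2.41314144]
lift 7.9667 0.4319733966978908 40.60040473937988 [0.41884839 0.36276216 0.23802051]
```

```bash
python3 - <<'E'
from pp import *
Y=np.pi/2
print(place([.6151,.2316],-.152-Y)); s=st(); print(s['t'],s['ee_pos'])
im,d=r.snapshot("wrist"); c=cam("wrist")
np.savez("pics/w_pl1.npz",im=im,d=d,K=c[0],D=c[1],R=c[2],t=c[3]); cv2.imwrite("pics/pl1.png",im[60:300,100:420].repeat(2,0).repeat(2,1))
E
```

```text
z 0.0185 off [0. 0.] f [-0.4 -0.5  0. ]
z 0.0175 off [0. 0.] f [-0.3  0.3 -0.9]
z 0.0165 off [0. 0.] f [-0.1 -1.  -0.2]
z 0.0155 off [0. 0.] f [ 0.5 -0.3 -0.4]
z 0.0145 off [0. 0.] f [-0.5 -0.2 -0.5]
z 0.0135 off [0. 0.] f [-2.7 -0.8  4.7]
stuck 0.016499999999999994 [-13.04136244  -0.08642598  20.74959091]
False
27.75 [0.61474703 0.23038387 0.01696937]
```

View pics/pl1.png

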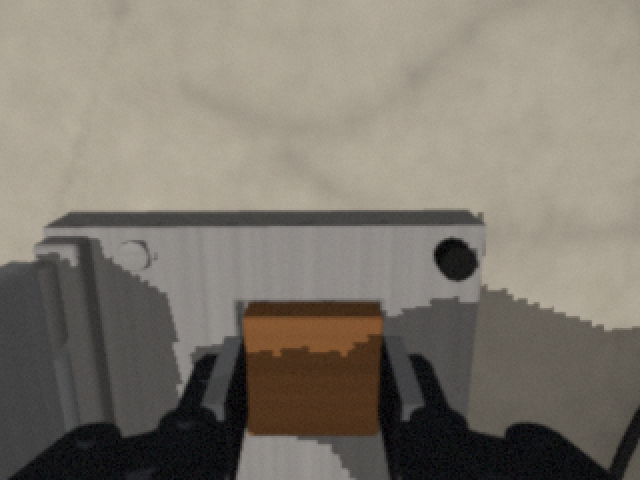

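The blank (crop, centre about (313,370)) is inside the cavity. It stopped about 1.5 mm short because my grasp was so low that the fingertips met the block's top. I'll release it and press it home with the shut fingers.

```bash
cat >> pp.py <<'E'
def press(xy,pic=None):
    p=st()['ee_pos']; r.set_gripper(.62); r.move_straight([p[0],p[1],.07],.25); r.set_gripper(0.)
    r.move_straight([*xy,.034],.25); b=fz(); z=.034
    while z>.0235:
        z-=.001; r.move_straight([*xy,z],.05); f=(np.array(st()['contact_force'])-b)
        if f[2]>8: break
    s=st(); print("press z",s['ee_pos'],f,s['t']); r.move_straight([*xy,.07],.25)
    p=st()['ee_pos']; r.move_straight([p[0]-.06,p[1],.19],.3); r.set_gripper(.6)
    c=cam("wrist"); im,d=r.snapshot("wrist"); np.savez(f"pics/w_{pic}.npz",im=im,d=d,K=c[0],D=c[1],R=c[2],t=c[3])
    print(st()['t']); return cam,im
E
python3 - <<'E'
from pp import *
press([.6151,.2316],"af1")
c,im=load("af1"); u,v=np.int32(proj(c,[[.6151,.2316,.02]])[0])
cv2.imwrite("pics/af1.png",cv2.resize(im[max(v-70,0):v+130,u-100:u+100],(600,600),interpolation=2))
# centre of top by silhouette with known z .026..012 (only part above .018 visible)
b=blob(c,im,[.6151,.2316,.022],orange,40); k=cv2.findContours(b[2].astype(np.uint8),0,1)[0][0].reshape(-1,2)
print(cv2.minAreaRect((ray_z(c,k,.026)[:,:2]*1000).astype(np.float32)))
E
```

```text
press z [0.61531404 0.23165502 0.02602846] [-5.94686    -2.27808526 12.34860288] 31.85
33.3667
((615.6165161132812, 229.6061553955078), (37.43328094482422, 36.45627212524414), 81.29991149902344)
```

View pics/af1.png

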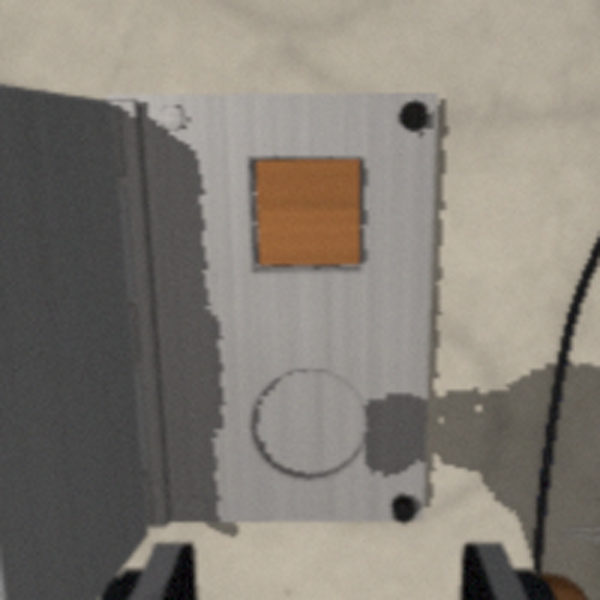

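The square is flat and home: its top was pressed to z = 0.026, with an even gap all round at (308,210) in the crop. The round blank is next, gripped higher.

```bash
sed -i 's/zg+.0126/zg+.0138/; s/r.hold(.03)/r.hold(.02)/; s/(.0012,.0022)/(.0012,)/' pp.py; python3 - <<'E'
from pp import *
Y=np.pi/2
pick([.4164,.151],-.129-Y,zg=.0055)
if st()['finger_gap']>.4:
    ok=place([.5320,.2444],-.152-Y,zg=.0055); print(ok,st()['t'])
    if ok: press([.5320,.2444],"af2")
E
```

```text
grip 35.6167 0.4871731362702239 40.120341181755066 [-1.40812697 -0.79460862  3.67606566]
lift 36.7083 0.49058816827506285 40.47408163547516 [0.4154219  0.150911   0.23826345]
z 0.0185 off [0. 0.] f [ 1.4 -0.4 -0.3]
z 0.0175 off [0. 0.] f [ 0.7 -1.1  0.2]
z 0.0165 off [0. 0.] f [ 0.1  0.8 -0.3]
z 0.0155 off [0. 0.] f [ 0.7 -0.4 -0.1]
z 0.0145 off [0. 0.] f [ 0.6  0.2 -0.8]
z 0.0135 off [0. 0.] f [-0.2 -0.9  0.1]
True 41.9417
press z [0.53221519 0.24449147 0.02599122] [-6.91912498 -2.95834608 13.53356689] 45.925
47.4417
```

Round blank pressed home too, with its top at z = 0.026. Now I'll push the lid over its tab from behind, along the hinge arc, with the fingers shut.

```bash
python3 - <<'E'
from pp import *
o=np.array([.5754,.2499]); yw=-.152; ex=np.array([np.cos(yw),np.sin(yw)]); ey=np.array([-np.sin(yw),np.cos(yw)])
W=lambda x,y,z:[*(o+x*ex+y*ey),z]
def arc(f,d=.120,w=.0145): return W(.005,.056-d*np.cos(f)+.004*np.sin(f)+w,.0315+d*np.sin(f)+.004*np.cos(f))
q=quat(yw-np.pi/2)
r.set_gripper(0.); p=st()['ee_pos']; r.move_straight([p[0],p[1],.235],.3)
r.move_to(W(.005,.13,.235),q); r.move_straight(W(.005,.13,.148),.25)
r.move_straight(arc(1.72),.15); b=np.zeros(3)
for f in list(np.arange(1.6,.1,-.15))+[.08,.03,0,-.01,-.02]:
    r.move_straight(arc(f),.12); F=np.array(st()['contact_force']); print(round(f,2),np.round(F,1),np.round(st()['ee_pos'],3))
    if np.linalg.norm(F)>35 or (f<.05 and F[2]>18): break
print(st()['t']); p=st()['ee_pos']; r.move_straight([p[0],p[1],.16],.3); r.move_straight([p[0]-.12,p[1],.2],.3)
im,d=r.snapshot("top"); X=cloud(cam("top"),d)
dx=(X[...,:2]-o)@ex; dy=(X[...,:2]-o)@ey
for a,bb in((-.055,-.04),(-.04,0),(0,.04)):
    m=(abs(dx)<.06)&(dy>a)&(dy<bb); print(a,np.median(X[m][:,2]),m.sum())
c=cam("wrist");cv2.imwrite("pics/end.png",r.snapshot("wrist")[0]); print(st()['t'])
E
```

```text
1.6 [ 0.2 -0.8 -1.9] [0.592 0.327 0.152]
1.45 [ 1.2 -0.2  0.2] [0.589 0.309 0.151]
1.3 [ 0.5 -0.   0.1] [0.587 0.291 0.148]
1.15 [0.2 0.2 0.3] [0.584 0.274 0.142]
1.0 [-0.2 -0.2 -0.5] [0.582 0.258 0.134]
0.85 [-0.7  0.5  0.1] [0.579 0.243 0.124]
0.7 [-0.3  1.1  0.1] [0.577 0.231 0.111]
0.55 [0.  0.  1.2] [0.575 0.22  0.097]
0.4 [-1.3  0.  -0. ] [0.574 0.211 0.081]
0.25 [-0.5  1.4  0.4] [0.573 0.205 0.065]
0.08 [ 0.6 -0.8 -0. ] [0.572 0.201 0.045]
0.03 [ 0.5  0.5 -0. ] [0.573 0.2   0.039]
0 [ 0.2  0.3 -0.4] [0.573 0.2   0.036]
-0.01 [-3.9 -0.6  8.6] [0.573 0.2   0.036]
-0.02 [-7.6 -1.5 15. ] [0.573 0.2   0.035]
54.225
-0.055 0.03445380526469263 226
-0.04 0.03430338323601385 650
0 0.03422859134433721 712
55.475
```

View pics/end.png

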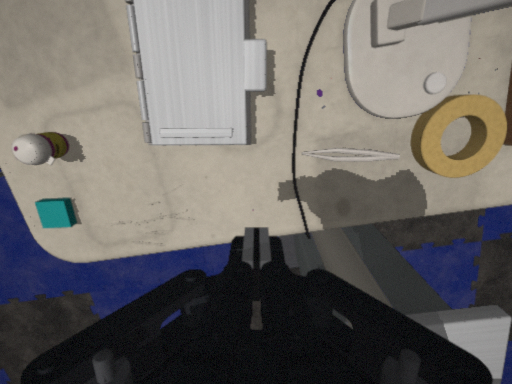

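The lid lies level: its top reads about 34 mm all over, against a nominal 35.5 mm. The tab is at (255,65), both blanks are covered, the tape, tweezers and other items in view are undisturbed, and the gripper is clear.

```bash
python3 -c "
from bench import r
print(r.finish_job())"
```

```text
the job is handed in; nothing more can be done
None
```

Both blanks are seated in their own cavities and the lid is shut over them with the arm clear; I handed the job in at about 55.5 s of the 69 s allowed, and the call returned no verdict.

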